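# Pulse the spice grinder by its bayonet lid

### The arm

A 6-joint arm with a two-finger parallel gripper is mounted at the origin on a cart in front of the work surface, level with it; the furniture and walls round the work are solid. World frame = base frame: x ahead of the robot, y to its left, z up, the work surface at z = 0. Lengths are in mm, angles in rad, forces in N, time in s.
With the tool pointing down it reaches from about 275 to 850 mm from the base axis. Payload 5.2 kg.
Tool frame: the origin (TCP) lies midway between the tips of the shut fingers; the grasp point (between the pads) lies 19 mm behind it; z points along the fingers, y is the line along which they close (so a half turn about z gives the same grasp; the last joint's range is limited). The gripper opens to 85 mm and grips with 20 to 120 N. Pads are 22 mm wide; open, the fingers measure 114 mm over their backs; the gripper's body (76 mm by 85 mm) begins 54 mm behind the grasp point. The pads swing forward as they close: fully open they stand 13 mm farther back than shut.
Start: joints at [0.926, 0.259, 1.535, -0, 1.348, -0.203], TCP at [235.142, 497.206, 231.31] pointing down, gripper open.
Joint ranges: [-3.14, 3.14], [-0.91, 2.08], [0.19, 2.58], [-1.22, 4.36], [0.22, 2.71], [-3.12, 3.12]. Speed limits (rad/s): [2.57, 2.57, 3.14, 3.14, 3.14, 3.14].

### API

Orientations are given as a unit quaternion [w, x, y, z].
In Python, from cell import observe, grab_frame, camera_info, finish_job gives the robot as it stands.
- The arm moves only by the tool servo_tool, never from a script. Its argument "series" is a list of rows, each an object of numbers: "dx", "dy", "dz": the shift along the world's x, y, z each as a share of 0.04 m, from -1 to 1; "turn": the turn about the world's z as a share of 0.08 rad, from -1 to 1; "fingers": the closure, from -1 (fully open) to 1 (shut). A call has 1 to 5 rows; each row shifts and turns the commanded pose from where the row before left it; what a row does not reach is not made up. A row lasts 1/10 s, in which the tool goes at most 50 mm and 8.59 degrees, less where a joint would pass 70% of its speed; a pose out of reach is approached as far as the arm can. A call with a number of a shift or a turn outside -1 to 1 is refused whole. A call with a gripper value outside its range is refused whole. The fingers move at their own pace and stop on an object; "newtons" is the grip in N (left out, the last holds). Time passes only in rows, so rows that do not move let the fingers close. It gives the time, the measured TCP pose, the force, the opening and the grip force at its end, in the units of the state.
- observe(): the state, without advancing time (a new reading comes with each control period).
- grab_frame(name): name is "scene" or "top"; returns (picture, depth): 400x640x3 uint8, red, green, blue; 400x640 float32, mm along the optical axis (not along the pixel's ray), 0 where there is no reading.
- camera_info(name): a dict with "mtx" (3x3 intrinsics, pixels), "k1" (the pictures are not rectified: a ray, as slopes to the right and down, at radius r is drawn at 1 + k1 r^2 times it, then the intrinsics apply), "pose" (4x4, takes a point from camera to world coordinates). Camera axes: x right, y down, z forward; pixel columns grow to the right and rows downward; lengths in mm; the calibration is good to about 2 mm. A picture is of the moment at which its call begins. camera_info takes no time and is no camera call.
- finish_job(): hands the job in; it is judged then, once.
The state is a dict: "time_s": time; "q": joint angles; "qvel": joint speeds; "tau": joint torques, N m; "position": TCP position; "tcp_rot": TCP orientation; "wrist_force": force on the tool from outside, world axes, zero at the start; "ft_torque": the same for the moment, N m; "grip_width": opening from 0.0 (shut) to 1.0 (fully open); "grip_force": force on a finger pad.
Only numpy, scipy, OpenCV 4.12 (cv2) and the standard library are available. Lean on these libraries where they do the work, as an engineer would, in place of code of your own. Each camera call takes 0.05 s, during which the arm holds its last target. There are 200 camera calls.

### The job

Get the spice grinder ready and pulse it: first push its open front flap up until it is fully shut, then set the red bayonet lid into the collar on top, tabs in the two slots at the white dots, pushed home. Then twist the lid clockwise until its bar points at the yellow half-way marks, never on to the red lock marks, and hold it there against its spring: the program finishes with the gripper still holding the lid at half-way. Leave the other things on the cart where they are.

Things in the scene. Friction and masses are not known exactly. Their poses are not given: they have to be found in the camera images.
- grinder: fixed spice grinder, an aluminium box 150 x 150 mm and 114 mm high with a round black neck (108 mm across) on top, the neck's top 150 mm above the table. Origin: centre of its underside. x axis points from its front (where the flap is) to its back, z up.
- collar (a point): centre of the collar's mouth, level with the neck's top rim, 12 mm behind the grinder's origin. The mouth is a round 58 mm hole with two opposite slots (20 mm wide, out to 42 mm from the centre) for the lid's tabs, on a line 0.79 rad counterclockwise (from above) of the grinder's x axis, at the white dots. Yellow bars (on the grinder's x axis) mark half-way, red bars the lock.
- flap (a joint): angle of the black front flap, hinged along its lower edge, 18 mm above the table in the grinder's front face (75 mm in front of the grinder's origin): 0 = upright, fully shut; larger = leaning out towards the robot (1.0 at most). A stiff hinge: it stays where it is left; shutting takes 1 to 3 N at its upper edge, pushed along its arc (up and inwards), more if the pusher rubs down on it.
- flap_edge (a point): middle of the flap's upper outer edge, 82 mm from the hinge. The flap is 112 mm wide and 10 mm thick; a small lip 60 mm wide stands out 6 mm from its outer face 8 mm below this edge.
- lid_grip (a point): loose red lid (about 0.12 kg), upright on the table; the point is the middle of its upright grip bar (52 mm long, 14 mm thick, 33 mm high), 46 mm above the lid's underside. x axis along the bar; the two tabs lie below the bar's ends, and either way round fits. Seated in the collar, the lid's flange rests on the rim and this point is 24 mm above the rim.
- twist_ring (a joint): turn of the sprung ring inside the neck, pushed round by the lid's tabs: 0 = entry, grows as the lid turns clockwise seen from above; 0.7 = half-way; 1.4 = lock. The tabs have about 0.09 rad of play before they push it, so at half-way the lid's bar lies along the grinder's x axis. The spring turns it back, 0.15 N m per rad.
- sauce_bowl: orange bowl, 96 mm across, 43 mm high, a bystander; origin: centre of its underside
- blue_bowl: blue bowl, 105 mm across, 47 mm high, a bystander; origin: centre of its underside
- pepper_mill: dark wooden pepper mill, 51 mm across, 168 mm high, a bystander; origin: centre of its underside
- lid_foot (a point): centre of the lid's underside. From below: black plug 54 mm across and 22 mm high, with two opposite tabs (14 mm wide, 6 mm high, reaching 36 mm from the axis) at its very bottom; then the red round flange, 84 mm across and 8 mm thick, and the grip bar on it.
Mind the look-alikes: they are no part of the job. Of the things that look like the part that bears lid_grip, the largest one is meant.

How it is judged:
By the outcome, as a careful person would: the job done as asked, in the order asked, and still so for the second after the job is handed in, while the arm keeps its last pose, push and grip.
It also fails if it takes over 64 s, if anything falls off the work surface, if the arm or the gripper's body presses on something with over 40 N, if the wrist force passes 120 N, or if a joint passes its speed limit or range.

## Working session

There is one attempt and no reset: what is moved stays moved. The work goes in short steps, Python scripts to look and compute and a tool call to move; the robot and the scene stay as the last step left them, time stands still between calls to the robot, and variables do not carry over. Pictures are saved under pics/ and viewed, at most 10 in all, crops included, and the job is handed in when it is done.

Besides the shell and the picture viewer there is one more tool, called after ">>>" as name([rows], argument=value, ...), one row to a line, values as JSON. servo_tool: Moves the arm, as the interface text tells. Shift numbers are shares of 0.04 m and turn numbers shares of 0.08 rad, none past 1 either way. Its arguments: {"type":"object","properties":{"series":{"type":"array","items":{"type":"object","properties":{"dx":{"type":"number","minimum":-1,"maximum":1},"dy":{"type":"number","minimum":-1,"maximum":1},"dz":{"type":"number","minimum":-1,"maximum":1},"turn":{"type":"number","minimum":-1,"maximum":1},"fingers":{"type":"number"}}}},"newtons":{"type":"number"}},"required":["series"]}

```bash
mkdir -p pics; cat > h.py <<'E'
import numpy as np, cv2, pickle
from cell import *
def snap(n,tag):
    p,d=grab_frame(n); np.savez(f'pics/{tag}.npz',p=p,d=d); cv2.imwrite(f'pics/{tag}.png',p[:,:,::-1]); return p,d
def rays(n,uv):
    c=camera_info(n); K=np.array(c['mtx'],float); T=np.array(c['pose'],float)
    uv=np.atleast_2d(np.array(uv,float)); s=cv2.undistortPoints(uv[:,None],K,np.array([c['k1'],0,0,0.]))[:,0]
    return T,np.c_[s,np.ones(len(s))]
def plane(n,uv,z):
    T,r=rays(n,uv); d=r@T[:3,:3].T; o=T[:3,3]; return o+d*((z-o[2])/d[:,2])[:,None]
def depthpts(n,uv,d):
    T,r=rays(n,uv); uv=np.atleast_2d(uv).astype(int); return (r*d[uv[:,1],uv[:,0]][:,None])@T[:3,:3].T+T[:3,3]
def cloud(n,d,mask):
    v,u=np.nonzero(mask&(d>0)); return np.c_[u,v],depthpts(n,np.c_[u,v],d)
E
python3 - <<'E'
from h import *
a,_=snap('scene','s0');b,_=snap('top','t0')
for n in('scene','top'):
    c=camera_info(n);print(n,np.round(c['mtx'],1).tolist(),c['k1'],np.round(c['pose'],3).tolist())
print(observe())
E
```

```text
scene [[411.2, 0.0, 312.1], [0.0, 411.2, 200.7], [0.0, 0.0, 1.0]] -0.0012141529204218984 [[0.461, -0.683, 0.567, -158.31], [-0.887, -0.346, 0.305, -324.756], [-0.012, -0.643, -0.765, 1046.297], [0.0, 0.0, 0.0, 1.0]]
top [[474.8, 0.0, 324.0], [0.0, 474.8, 200.5], [0.0, 0.0, 1.0]] -0.061285388313352666 [[-0.015, -0.987, 0.158, 340.982], [-1.0, 0.015, -0.003, 35.399], [0.0, -0.158, -0.987, 1384.948], [0.0, 0.0, 0.0, 1.0]]
{'time_s': 0.1, 'q': array([ 9.26182723e-01,  2.59301261e-01,  1.53592770e+00,  1.48811092e-05,
        1.34798545e+00, -2.02793159e-01]), 'qvel': array([ 0.0006688 , -0.00056334, -0.00312808,  0.00029027,  0.00149847,
       -0.00044304]), 'tau': array([ 3.00908403e-03, -4.46968782e+01, -2.91250116e+01, -3.86572719e-05,
        6.26284716e-03, -4.92368013e-07]), 'position': array([234.87045142, 496.83768497, 230.55949111]), 'tcp_rot': array([-3.39997178e-04,  2.19119354e-01,  9.75697725e-01, -7.36190670e-04]), 'wrist_force': array([1.40493836, 0.28737346, 0.38044592]), 'ft_torque': array([0.03830218, 0.01528142, 0.05845389]), 'grip_force': 0.0, 'grip_width': 0.9993602212254626}
```

View pics/s0.png

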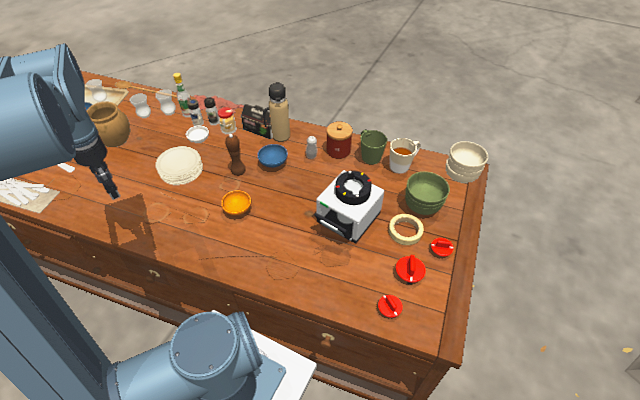

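View pics/t0.png

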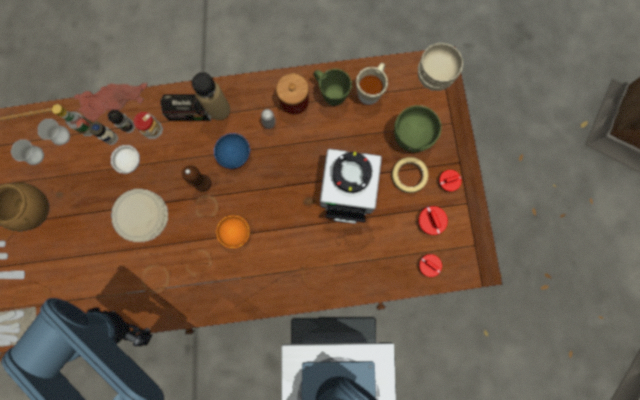

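The scene view shows the grinder at about (350,205) with its flap open towards the robot. Three red lids lie at (441,247), (410,268) and (390,306), and the middle one is the largest. In the top view the grinder is at (351,180) and that lid is at (432,221).

```bash
cat > m.py <<'E'
from h import *
import sys
def lid(n,p,near=None,z=30):
    hsv=cv2.cvtColor(p,cv2.COLOR_RGB2HSV); m=(((hsv[...,0]<6)|(hsv[...,0]>174))&(hsv[...,1]>170)&(hsv[...,2]>90)).astype(np.uint8)
    m=cv2.morphologyEx(m,cv2.MORPH_CLOSE,np.ones((3,3)))
    out=[]
    for c in cv2.findContours(m,0,2)[0]:
        if cv2.contourArea(c)>120: out.append((cv2.contourArea(c),cv2.minEnclosingCircle(c),c))
    return out
E
python3 - <<'E'
from m import *
for n,t in(('top','t0'),('scene','s0')):
    f=np.load(f'pics/{t}.npz');p,d=f['p'],f['d']
    print(n)
    for a,c,k in lid(n,p):
        g=np.zeros(p.shape[:2],np.uint8);cv2.drawContours(g,[k],-1,1,-1)
        uv,P=cloud(n,d,g>0)
        print('red',a,np.round(c[0],1),round(c[1],1),plane(n,[c[0]],30).round(0),P[:,2].min().round(),P[:,2].max().round())
        hi=P[P[:,2]>44]
        if len(hi)>8:
            q=hi[:,:2]-hi[:,:2].mean(0);w,v=np.linalg.eigh(q.T@q/len(q));print('  bar',hi.mean(0).round(1),len(hi),'ang',np.arctan2(*v[::-1,1]).round(3),np.sqrt(w*12).round())
    # grinder
    uv,P=cloud(n,d,np.ones(d.shape,bool))
    ok=(P[:,0]>330)&(P[:,0]<700)&(abs(P[:,1]+40)<130)
    uv,P=uv[ok],P[ok]
    for lo,hi in((108,120),(144,156)):
        s=P[(P[:,2]>lo)&(P[:,2]<hi)]
        r=cv2.minAreaRect(s[:,:2].astype(np.float32));print('slab',lo,len(s),s[:,2].mean().round(1),np.round(r[0],1),np.round(r[1],1),round(r[2],1),cv2.minEnclosingCircle(s[:,:2].astype(np.float32)))
f=np.load('pics/t0.npz')['p'];s=np.load('pics/s0.npz')['p']
A=cv2.resize(f[140:230,310:400],(400,400),interpolation=2);B=cv2.resize(s[160:250,305:395],(400,400),interpolation=2)
cv2.imwrite('pics/c1.png',np.hstack([A,B])[:,:,::-1])
E
```

```text
top
red 351.5 [430.2 265.1] 11.8 [[ 368. -267.   30.]] -7.0 54.0
  bar [ 367.6 -267.8   48.4] 47 ang 0.902 [11. 36.]
red 594.0 [432.5 219.7] 15.0 [[ 497. -280.   30.]] -20.0 68.0
  bar [ 495.7 -279.7   59.5] 111 ang -2.781 [15. 51.]
red 331.5 [449.7 180.3] 11.3 [[ 612. -337.   30.]] -8.0 54.0
  bar [ 614.9 -339.4   47.8] 46 ang 1.89 [11. 41.]
red 155.5 [142.6 120.5] 8.8 [[810. 573.  30.]] 76.0 94.0
  bar [787.7 551.7  85. ] 186 ang -2.501 [38. 53.]
slab 108 1546 113.3 [605.4 -43.2] [149.4 152.1] 81.7 ((605.908447265625, -43.94513702392578), 102.10490417480469)
slab 144 800 149.2 [617.4 -45.4] [104.3 106.6] 88.7 ((617.8463745117188, -45.017059326171875), 54.06657028198242)
scene
red 400.5 [390. 305.] 12.5 [[ 366. -271.   30.]] -6.0 52.0
  bar [ 369.3 -271.2   48.1] 58 ang 0.916 [10. 39.]
red 590.0 [410.4 268.7] 15.1 [[ 497. -283.   30.]] -7.0 68.0
  bar [ 494.9 -283.5   59.8] 108 ang -2.742 [15. 53.]
red 298.5 [442.  245.5] 11.3 [[ 614. -340.   30.]] -5.0 53.0
  bar [ 616.7 -340.2   47.7] 48 ang 1.885 [12. 39.]
red 263.5 [340.5 147. ] 12.4 [[866. 106.  30.]] 3.0 88.0
  bar [845.   94.8  64. ] 158 ang 2.201 [17. 65.]
slab 108 1037 114.0 [608.3 -43.9] [150.2 153.3] 81.9 ((609.406494140625, -43.4104118347168), 104.71515655517578)
slab 144 578 149.8 [619.7 -46.3] [107.2 106.1] 9.5 ((619.0602416992188, -45.012813568115234), 55.632877349853516)
```

View pics/c1.png

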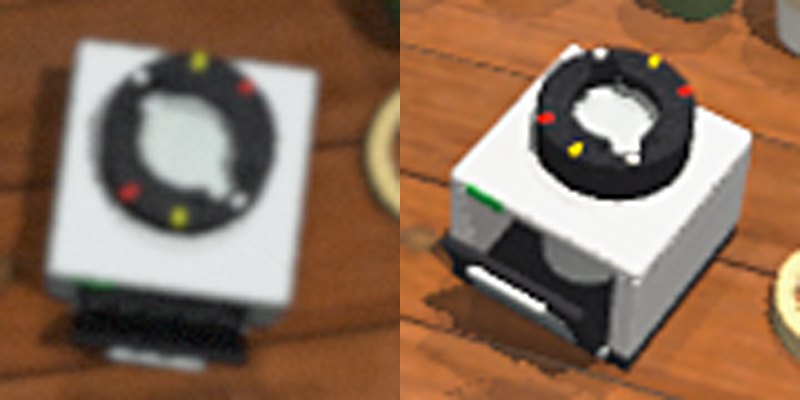

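The enlarged crop shows the grinder's yellow marks running front to back, the white dots (slots) at upper left and lower right, and the flap leaning out with a white lip. Both views put the collar at about (618.5, -45.3) with yaw about -0.145. The lid's grip is at about (495, -281.5) with the bar at 0.38 rad. Next I'll measure the flap's angle.

```bash
python3 - <<'E'
from m import *
y=-0.145;R=np.array([[np.cos(y),np.sin(y)],[-np.sin(y),np.cos(y)]])
for n,t,o in(('top','t0',(605.5,-43.4)),('scene','s0',(608,-43.8))):
    f=np.load(f'pics/{t}.npz');p,d=f['p'],f['d']
    uv,P=cloud(n,d,np.ones(d.shape,bool));L=(P[:,:2]-o)@R.T;P=np.c_[L,P[:,2]]
    s=P[(P[:,0]<-80)&(P[:,0]>-170)&(abs(P[:,1])<40)&(P[:,2]>18)]
    for a in range(-160,-78,8):
        b=s[(s[:,0]>=a)&(s[:,0]<a+8)]
        if len(b):print(n,a,len(b),b[:,2].min().round(),np.median(b[:,2]).round(),b[:,2].max().round())
c=np.cos(y),np.sin(y)
for x in(-160,-150,-100,-95):print(x,606.8+x*c[0],-43.6+x*c[1])
E
```

```text
top -120 44 81.0 85.0 92.0
top -112 89 85.0 91.0 99.0
top -104 55 71.0 82.0 95.0
top -96 54 49.0 63.0 74.0
top -88 50 31.0 42.0 54.0
scene -120 48 80.0 87.0 95.0
scene -112 91 66.0 91.0 96.0
scene -104 30 45.0 53.0 93.0
scene -96 27 28.0 37.0 46.0
scene -88 6 19.0 21.0 28.0
-160 448.4790550604168 -20.48121124631578
-150 458.37411411914076 -21.926135543421044
-100 507.84940941276045 -29.15075702894736
-95 512.7969389421224 -29.873219177499994
```

>>> servo_tool([
  {"dx":0.35,"dy":-0.86,"turn":0.25,"fingers":1},
  {"dx":0.35,"dy":-0.86,"turn":0.25,"fingers":1},
  {"dx":0.35,"dy":-0.86,"turn":0.25,"fingers":1},
  {"dx":0.35,"dy":-0.86,"turn":0.25,"fingers":1},
  {"dx":0.35,"dy":-0.86,"turn":0.25,"fingers":1},
], newtons=40)

```text
invalid input at $.series[0]: expected keys dx, dy, dz, turn, fingers
```

>>> servo_tool([
  {"dx":0.35,"dy":-0.86,"turn":0.25,"fingers":1},
  {"dx":0.35,"dy":-0.86,"turn":0.25,"fingers":1},
  {"dx":0.35,"dy":-0.86,"turn":0.25,"fingers":1},
  {"dx":0.35,"dy":-0.86,"turn":0.25,"fingers":1},
  {"dx":0.35,"dy":-0.86,"turn":0.25,"fingers":1},
])

```text
invalid input at $.series[0]: expected keys dx, dy, dz, turn, fingers
```

>>> servo_tool([
  {"dx":0.35,"dy":-0.86,"turn":0.25,"fingers":1},
  {"dx":0.35,"dy":-0.86,"turn":0.25,"fingers":1},
  {"dx":0.35,"dy":-0.86,"turn":0.25,"fingers":1},
  {"dx":0.35,"dy":-0.86,"turn":0.25,"fingers":1},
  {"fingers":1},
])

```text
invalid input at $.series[0]: expected keys dx, dy, dz, turn, fingers
```

>>> servo_tool([
  {"dx":0.35,"dy":-0.86,"dz":0,"turn":0.25,"fingers":1},
  {"dx":0.35,"dy":-0.86,"dz":0,"turn":0.25,"fingers":1},
  {"dx":0.35,"dy":-0.86,"dz":0,"turn":0.25,"fingers":1},
  {"dx":0.35,"dy":-0.86,"dz":0,"turn":0.25,"fingers":1},
  {"dx":0.35,"dy":-0.86,"dz":0,"turn":0.25,"fingers":1},
], newtons=40)

```text
time_s: 0.6
position: [305.1, 323.7, 231.0]
tcp_rot: [-0.0, 0.169, 0.986, -0.0]
wrist_force: [0.8, 0.2, 0.9]
grip_width: 0.146
grip_force: 0.0
```

>>> servo_tool([
  {"dx":0.35,"dy":-0.86,"dz":0,"turn":0.25,"fingers":1},
  {"dx":0.35,"dy":-0.86,"dz":0,"turn":0.25,"fingers":1},
  {"dx":0.35,"dy":-0.86,"dz":0,"turn":0.25,"fingers":1},
  {"dx":0.35,"dy":-0.86,"dz":0,"turn":0.25,"fingers":1},
  {"dx":0.35,"dy":-0.86,"dz":0,"turn":0.25,"fingers":1},
])

```text
time_s: 1.1
position: [375.2, 151.8, 231.1]
tcp_rot: [-0.0, 0.12, 0.993, -0.0]
wrist_force: [1.0, 0.6, -0.2]
grip_width: -0.0
grip_force: 0.0
```

>>> servo_tool([
  {"dx":0.35,"dy":-0.86,"dz":0,"turn":0.25,"fingers":1},
  {"dx":0.35,"dy":-0.86,"dz":0,"turn":0.25,"fingers":1},
  {"dx":0.35,"dy":-0.86,"dz":0,"turn":0.25,"fingers":1},
  {"dx":0.35,"dy":-0.86,"dz":0,"turn":0.25,"fingers":1},
  {"dx":0,"dy":0,"dz":0,"turn":0,"fingers":1},
])

```text
time_s: 1.6
position: [432.6, 11.9, 231.0]
tcp_rot: [0.0, 0.083, 0.997, -0.001]
wrist_force: [-0.3, 0.9, 0.1]
grip_width: -0.001
grip_force: 0.0
```

>>> servo_tool([
  {"dx":0.1,"dy":-0.4,"dz":-0.9,"turn":0.25,"fingers":1},
  {"dx":0.1,"dy":-0.4,"dz":-0.9,"turn":0,"fingers":1},
  {"dx":0.1,"dy":0,"dz":-0.9,"turn":0,"fingers":1},
  {"dx":0.1,"dy":0,"dz":-0.9,"turn":0,"fingers":1},
  {"dx":0,"dy":0,"dz":-0.42,"turn":0,"fingers":1},
])

```text
time_s: 2.1
position: [445.1, -15.3, 67.6]
tcp_rot: [-0.002, 0.071, 0.997, 0.001]
wrist_force: [-0.2, -0.1, 0.4]
grip_width: -0.001
grip_force: 0.0
```

>>> servo_tool([
  {"dx":0.5,"dy":-0.07,"dz":0,"turn":0,"fingers":1},
  {"dx":0,"dy":0,"dz":0,"turn":0,"fingers":1},
])

```text
time_s: 2.3
position: [468.5, -18.9, 70.0]
tcp_rot: [0.0, 0.071, 0.997, 0.0]
wrist_force: [0.5, 0.0, -0.2]
grip_width: 0.005
grip_force: 0.0
```

```bash
python3 - <<'E'
from m import *
p,d=snap('scene','s1')
B=cv2.resize(p[150:260,290:400],(600,600),interpolation=2);cv2.imwrite('pics/c2.png',B[:,:,::-1])
E
```

```text
(no output)
```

View pics/c2.png

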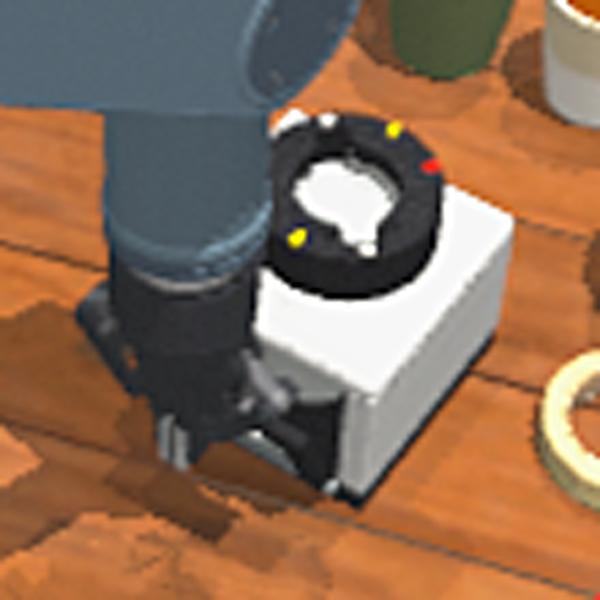

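The closed fingers stand in front of the open flap, at about (180,450) in the crop, clear of the lip. Next I'll push along the flap's arc.

>>> servo_tool([
  {"dx":0.2,"dy":-0.03,"dz":0,"turn":0,"fingers":1},
  {"dx":0.15,"dy":-0.02,"dz":0.05,"turn":0,"fingers":1},
  {"dx":0.15,"dy":-0.02,"dz":0.07,"turn":0,"fingers":1},
  {"dx":0.15,"dy":-0.02,"dz":0.06,"turn":0,"fingers":1},
])

```text
time_s: 2.75
position: [493.3, -22.7, 78.3]
tcp_rot: [-0.0, 0.071, 0.997, -0.0]
wrist_force: [-2.3, -0.6, 2.0]
grip_width: 0.001
grip_force: 1.1
```

>>> servo_tool([
  {"dx":0.12,"dy":-0.02,"dz":0.05,"turn":0,"fingers":1},
  {"dx":0.12,"dy":-0.02,"dz":0.03,"turn":0,"fingers":1},
  {"dx":0.1,"dy":-0.01,"dz":0.02,"turn":0,"fingers":1},
])

```text
time_s: 3.05
position: [505.6, -24.7, 81.6]
tcp_rot: [-0.002, 0.071, 0.997, 0.0]
wrist_force: [-12.3, -1.2, 7.1]
grip_width: 0.001
grip_force: 5.6
```

>>> servo_tool([
  {"dx":0.08,"dy":-0.01,"dz":0.01,"turn":0,"fingers":1},
  {"dx":0.05,"dy":-0.01,"dz":0,"turn":0,"fingers":1},
])

```text
time_s: 3.25
position: [505.8, -24.6, 81.1]
tcp_rot: [-0.007, 0.07, 0.997, 0.0]
wrist_force: [-22.5, 1.6, 16.8]
grip_width: -0.001
grip_force: 11.2
```

```bash
python3 - <<'E'
from m import *
p,d=snap('scene','s2')
B=cv2.resize(p[150:250,300:400],(600,600),interpolation=2);cv2.imwrite('pics/c3.png',B[:,:,::-1])
y=-0.145;R=np.array([[np.cos(y),np.sin(y)],[-np.sin(y),np.cos(y)]])
uv,P=cloud('scene',d,np.ones(d.shape,bool));P=np.c_[(P[:,:2]-(608,-43.8))@R.T,P[:,2]]
s=P[(P[:,0]<-73)&(P[:,0]>-130)&(P[:,1]<0)&(P[:,1]>-70)&(P[:,2]>18)&(P[:,2]<125)]
for a in range(-70,0,10):
    b=s[(s[:,1]>=a)&(s[:,1]<a+10)]
    for z in range(20,110,12):
        c=b[(b[:,2]>=z)&(b[:,2]<z+12)]
        if len(c):print(a,z,len(c),np.percentile(c[:,0],[5,50,95]).round())
E
```

```text
-70 20 5 [-75. -74. -73.]
-70 32 5 [-76. -75. -74.]
-70 44 4 [-76. -75. -74.]
-70 56 5 [-76. -74. -73.]
-70 68 5 [-76. -75. -74.]
-70 80 6 [-75. -75. -74.]
-70 92 9 [-76. -75. -73.]
-70 104 4 [-75. -74. -73.]
-60 20 8 [-83. -81. -74.]
-60 32 5 [-84. -83. -76.]
-60 44 7 [-85. -82. -76.]
-60 56 9 [-84. -81. -73.]
-60 68 8 [-84. -81. -74.]
-60 80 8 [-86. -83. -73.]
-60 92 10 [-83. -78. -74.]
-60 104 6 [-75. -74. -73.]
-50 20 6 [-86. -83. -82.]
-50 32 6 [-85. -84. -82.]
-50 44 8 [-85. -83. -82.]
-50 56 6 [-85. -84. -83.]
-50 68 7 [-85. -83. -81.]
-50 80 7 [-84. -83. -82.]
-50 92 13 [-85. -82. -77.]
-50 104 7 [-75. -74. -73.]
-40 20 7 [-85. -83. -83.]
-40 32 6 [-87. -85. -84.]
-40 44 8 [-85. -85. -84.]
-40 56 6 [-87. -84. -83.]
-40 68 11 [-87. -83. -82.]
-40 80 6 [-86. -85. -83.]
-40 92 16 [-85. -81. -75.]
-40 104 3 [-82. -76. -75.]
-30 20 5 [-84. -83. -83.]
-30 32 7 [-85. -84. -83.]
-30 44 5 [-86. -84. -83.]
-30 56 6 [-86. -85. -84.]
-30 68 8 [-86. -84. -83.]
-30 80 5 [-85. -84. -82.]
-30 92 12 [-91. -85. -82.]
-20 20 6 [-85. -83. -82.]
-20 32 7 [-85. -84. -83.]
-20 44 7 [-86. -84. -82.]
-20 56 6 [-85. -84. -83.]
-20 68 8 [-85. -84. -82.]
-20 80 2 [-89. -86. -84.]
-20 92 6 [-108.  -97.  -87.]
-20 104 4 [-105. -105. -100.]
-10 20 6 [-84. -83. -82.]
-10 32 5 [-86. -86. -83.]
-10 44 7 [-87. -85. -84.]
-10 56 6 [-86. -85. -84.]
-10 68 8 [-86. -85. -82.]
-10 80 5 [-111. -110. -108.]
-10 92 13 [-112. -106.  -95.]
-10 104 12 [-112. -108.  -91.]
```

View pics/c3.png

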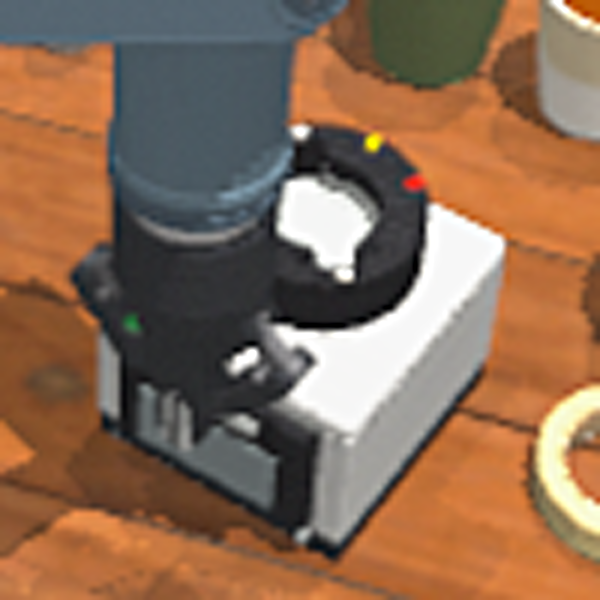

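The depth readings show the flap's face upright, at x' = -84 at every height, so it is shut. I'll back off and go to above the lid.

>>> servo_tool([
  {"dx":-0.6,"dy":0.08,"dz":0,"turn":0,"fingers":1},
  {"dx":-0.6,"dy":0,"dz":0.6,"turn":0.6,"fingers":1},
  {"dx":0,"dy":-0.6,"dz":0.9,"turn":0.6,"fingers":1},
  {"dx":0,"dy":-0.9,"dz":0.9,"turn":0.6,"fingers":-1},
  {"dx":0.2,"dy":-0.9,"dz":0,"turn":0.6,"fingers":-1},
])

```text
time_s: 3.8
position: [474.8, -119.9, 182.8]
tcp_rot: [0.005, -0.027, 1.0, -0.003]
wrist_force: [0.6, -0.3, -0.1]
grip_width: 0.329
grip_force: 0.0
```

>>> servo_tool([
  {"dx":0.2,"dy":-0.9,"dz":0,"turn":0.8,"fingers":-1},
  {"dx":0.2,"dy":-0.9,"dz":0,"turn":0.8,"fingers":-1},
  {"dx":0.2,"dy":-0.9,"dz":0,"turn":0.8,"fingers":-1},
  {"dx":0.1,"dy":-0.9,"dz":0,"turn":0.8,"fingers":-1},
  {"dx":0,"dy":-0.3,"dz":0,"turn":0.8,"fingers":-1},
])

```text
time_s: 4.3
position: [500.8, -278.0, 177.4]
tcp_rot: [0.001, -0.184, 0.983, -0.001]
wrist_force: [-0.8, 0.4, -0.3]
grip_width: 1.003
grip_force: 0.0
```

>>> servo_tool([
  {"dx":0,"dy":0,"dz":0,"turn":0,"fingers":-1},
])

```text
time_s: 4.4
position: [500.2, -276.3, 177.1]
tcp_rot: [0.0, -0.183, 0.983, -0.0]
wrist_force: [-0.1, 0.9, -0.3]
grip_width: 1.004
grip_force: 0.0
```

```bash
python3 - <<'E'
from m import *
o=observe();print(o['position'],o['tcp_rot'],o['q'])
p,d=snap('top','t3')
y=-0.145;R=np.array([[np.cos(y),np.sin(y)],[-np.sin(y),np.cos(y)]])
uv,P=cloud('top',d,np.ones(d.shape,bool));P=np.c_[(P[:,:2]-(605.5,-43.4))@R.T,P[:,2]]
s=P[(P[:,0]<-70)&(P[:,0]>-150)&(abs(P[:,1])<50)&(P[:,2]>8)&(P[:,2]<108)]
print(len(s),np.percentile(s[:,0],[1,10,50,90]),np.percentile(s[:,2],[1,10,50,90]))
p,d=snap('scene','s3')
B=cv2.resize(p[150:310,300:460],(600,600),interpolation=2);cv2.imwrite('pics/c4.png',B[:,:,::-1])
E
```

```text
[ 500.21999024 -276.2752351   177.12181671] [ 1.75565941e-04 -1.82943515e-01  9.83123292e-01 -4.82535177e-04] [-6.99528457e-01  3.37069295e-01  1.56306186e+00 -3.60347212e-04
  1.24049278e+00 -2.63816746e+00]
281 [-90.08186459 -86.98440279 -83.62099767 -75.77436281] [ 19.66237929  41.41216854  96.53953892 102.99944367]
```

View pics/c4.png

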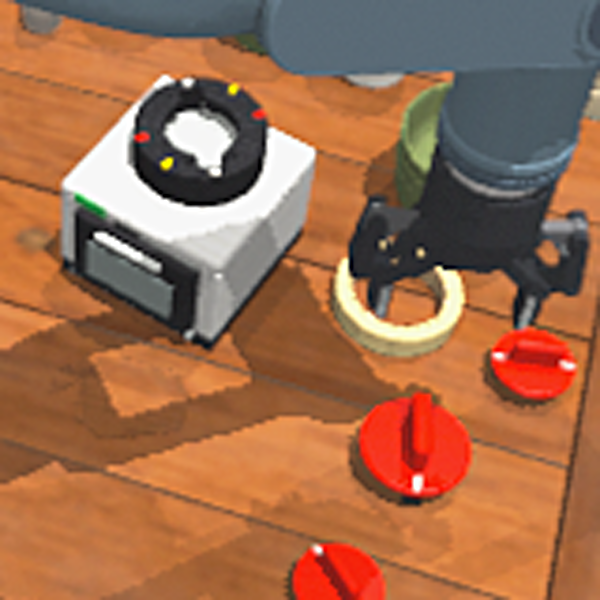

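The flap is shut: its face is flush and the lamp strip is green. The largest lid's bar is at about (420,430) in the crop, and the open gripper is above and behind it. Now I'll descend and grasp.

>>> servo_tool([
  {"dx":-0.12,"dy":-0.13,"dz":-0.9,"turn":0.1,"fingers":-1},
  {"dx":0,"dy":0,"dz":-0.9,"turn":0,"fingers":-1},
  {"dx":0,"dy":0,"dz":-0.9,"turn":0,"fingers":-1},
  {"dx":0,"dy":0,"dz":-0.6,"turn":0,"fingers":-1},
  {"dx":0,"dy":0,"dz":-0.27,"turn":0,"fingers":-1},
])

```text
time_s: 5.0
position: [494.0, -276.4, 32.4]
tcp_rot: [-0.001, -0.188, 0.982, 0.002]
wrist_force: [-0.8, -0.3, -0.2]
grip_width: 1.0
grip_force: 0.0
```

>>> servo_tool([
  {"dx":0,"dy":0,"dz":0,"turn":0,"fingers":-1},
])

```text
time_s: 5.1
position: [494.6, -277.3, 33.6]
tcp_rot: [-0.001, -0.188, 0.982, 0.001]
wrist_force: [0.5, 0.1, 1.1]
grip_width: 0.999
grip_force: 0.0
```

>>> servo_tool([
  {"dx":0.02,"dy":-0.11,"dz":0,"turn":0,"fingers":-1},
  {"dx":0,"dy":0,"dz":0,"turn":0,"fingers":1},
  {"dx":0,"dy":0,"dz":0,"turn":0,"fingers":1},
  {"dx":0,"dy":0,"dz":0,"turn":0,"fingers":1},
  {"dx":0,"dy":0,"dz":0,"turn":0,"fingers":1},
], newtons=60)

```text
time_s: 5.6
position: [496.1, -283.5, 35.2]
tcp_rot: [0.0, -0.188, 0.982, -0.0]
wrist_force: [-0.1, -0.2, -0.5]
grip_width: 0.335
grip_force: 0.0
```

>>> servo_tool([
  {"dx":0,"dy":0,"dz":0,"turn":0,"fingers":1},
  {"dx":0,"dy":0,"dz":0,"turn":0,"fingers":1},
  {"dx":0,"dy":0,"dz":0,"turn":0,"fingers":1},
])

```text
time_s: 5.9
position: [495.9, -283.4, 34.9]
tcp_rot: [0.0, -0.188, 0.982, -0.0]
wrist_force: [-1.0, 0.8, 3.8]
grip_width: 0.155
grip_force: 60.3
```

>>> servo_tool([
  {"dx":0,"dy":0,"dz":0.5,"turn":0,"fingers":1},
  {"dx":0,"dy":0,"dz":0.9,"turn":0,"fingers":1},
  {"dx":0,"dy":0,"dz":0.9,"turn":0,"fingers":1},
  {"dx":0,"dy":0,"dz":0.9,"turn":0,"fingers":1},
  {"dx":0,"dy":0,"dz":0.9,"turn":0,"fingers":1},
])

```text
time_s: 6.4
position: [495.6, -283.0, 199.7]
tcp_rot: [-0.0, -0.188, 0.982, 0.0]
wrist_force: [1.0, 0.3, -0.8]
grip_width: 0.152
grip_force: 59.7
```

>>> servo_tool([
  {"dx":0.4,"dy":0.8,"dz":0.3,"turn":0.4,"fingers":1},
  {"dx":0.4,"dy":0.8,"dz":0,"turn":0.5,"fingers":1},
  {"dx":0.4,"dy":0.8,"dz":0,"turn":0.5,"fingers":1},
  {"dx":0.4,"dy":0.8,"dz":0,"turn":0.5,"fingers":1},
  {"dx":0.4,"dy":0.8,"dz":0,"turn":0.5,"fingers":1},
])

```text
time_s: 6.9
position: [576.2, -122.0, 210.3]
tcp_rot: [-0.0, -0.282, 0.959, 0.0]
wrist_force: [0.8, -0.3, -0.6]
grip_width: 0.155
grip_force: 59.8
```

>>> servo_tool([
  {"dx":0.4,"dy":0.7,"dz":0,"turn":0.5,"fingers":1},
  {"dx":0.4,"dy":0.7,"dz":0,"turn":0.45,"fingers":1},
  {"dx":0.25,"dy":0.5,"dz":0,"turn":0,"fingers":1},
  {"dx":0,"dy":0,"dz":0,"turn":0,"fingers":1},
  {"dx":0,"dy":0,"dz":0,"turn":0,"fingers":1},
])

```text
time_s: 7.4
position: [617.7, -47.0, 210.0]
tcp_rot: [-0.001, -0.318, 0.948, 0.0]
wrist_force: [0.1, 0.0, -0.6]
grip_width: 0.149
grip_force: 59.8
```

```bash
python3 - <<'E'
from m import *
o=observe();print(o['position'],o['tcp_rot'],o['wrist_force'])
for n,t in(('scene','s4'),('top','t4')):
    p,d=snap(n,t)
    uv,P=cloud(n,d,np.ones(d.shape,bool))
    hsv=cv2.cvtColor(p,cv2.COLOR_RGB2HSV);red=((hsv[...,0]<6)|(hsv[...,0]>174))&(hsv[...,1]>170)&(hsv[...,2]>60)
    uv,P=cloud(n,d,red);s=(abs(P[:,0]-618)<70)&(abs(P[:,1]+45)<70)&(P[:,2]>160);P=P[s]
    print(n,len(P),P.min(0).round(),P.max(0).round())
    f=P[(P[:,2]<210)]
    c=cv2.minEnclosingCircle(f[:,:2].astype(np.float32));print('flange',c,np.median(f[:,2]))
B=np.hstack([cv2.resize(np.load(f'pics/{t}.npz')['p'][a:a+90,b:b+90],(400,400),interpolation=2) for t,a,b in(('s4',130,310),('t4',120,305))])
cv2.imwrite('pics/c5.png',B[:,:,::-1])
E
```

```text
[617.67981575 -47.01053332 210.00714057] [-6.16776762e-04 -3.18146626e-01  9.48041314e-01  1.02541020e-04] [ 0.11134016  0.02740719 -0.58821368]
scene 397 [577. -89. 183.] [655.  -8. 268.]
flange ((618.4253540039062, -48.53425979614258), 41.44637680053711) 205.26323118065352
top 286 [571. -86. 196.] [642.  -8. 358.]
flange ((613.7776489257812, -45.9106559753418), 41.27113342285156) 204.62897931401744
```

View pics/c5.png

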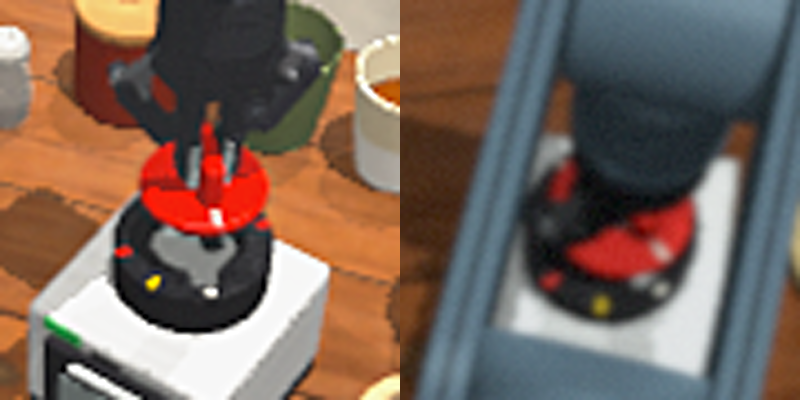

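The lid hangs level just above the collar with its bar on the line of the white dots. The scene view puts the flange about 1 mm too far forward and 2–3 mm too far to the right of the mouth, so I'll correct that and lower gently.

>>> servo_tool([
  {"dx":0.03,"dy":0.06,"dz":-0.25,"turn":0,"fingers":1},
  {"dx":0,"dy":0,"dz":-0.25,"turn":0,"fingers":1},
  {"dx":0,"dy":0,"dz":-0.1,"turn":0,"fingers":1},
  {"dx":0,"dy":0,"dz":-0.1,"turn":0,"fingers":1},
  {"dx":0,"dy":0,"dz":0,"turn":0,"fingers":1},
])

```text
time_s: 8.0
position: [618.7, -45.1, 181.8]
tcp_rot: [-0.001, -0.317, 0.948, 0.0]
wrist_force: [-0.9, -0.6, -1.5]
grip_width: 0.149
grip_force: 59.8
```

>>> servo_tool([
  {"dx":0,"dy":0,"dz":0,"turn":0,"fingers":1},
])

```text
time_s: 8.1
position: [619.2, -45.1, 182.7]
tcp_rot: [0.0, -0.317, 0.948, -0.0]
wrist_force: [-0.5, -0.4, -0.0]
grip_width: 0.15
grip_force: 59.8
```

At a TCP height of 182.7 the lid is 2 mm inside with no force, so it has entered. I'll keep going down.

>>> servo_tool([
  {"dx":0,"dy":0,"dz":-0.12,"turn":0,"fingers":1},
  {"dx":0,"dy":0,"dz":-0.12,"turn":0,"fingers":1},
  {"dx":0,"dy":0,"dz":0,"turn":0,"fingers":1},
])

```text
time_s: 8.4
position: [618.8, -44.8, 172.5]
tcp_rot: [-0.0, -0.318, 0.948, 0.0]
wrist_force: [-1.6, 0.8, -2.9]
grip_width: 0.15
grip_force: 59.8
```

>>> servo_tool([
  {"dx":0,"dy":0,"dz":-0.12,"turn":0,"fingers":1},
  {"dx":0,"dy":0,"dz":-0.1,"turn":0,"fingers":1},
  {"dx":0,"dy":0,"dz":0,"turn":0,"fingers":1},
])

```text
time_s: 8.7
position: [618.8, -44.9, 163.3]
tcp_rot: [-0.0, -0.318, 0.948, 0.0]
wrist_force: [-0.9, -0.1, -1.9]
grip_width: 0.151
grip_force: 59.6
```

>>> servo_tool([
  {"dx":0,"dy":0,"dz":-0.04,"turn":0,"fingers":1},
  {"dx":0,"dy":0,"dz":-0.03,"turn":0,"fingers":1},
  {"dx":0,"dy":0,"dz":0,"turn":0,"fingers":1},
])

```text
time_s: 9.0
position: [618.8, -44.9, 162.9]
tcp_rot: [0.0, -0.318, 0.948, -0.0]
wrist_force: [-7.2, 1.3, 8.5]
grip_width: 0.148
grip_force: 61.0
```

The lid is seated (8.5 N up at 162.9, against 163 expected). Now I'll twist it clockwise.

>>> servo_tool([
  {"dx":0,"dy":0,"dz":0,"turn":-0.8,"fingers":1},
  {"dx":0,"dy":0,"dz":0,"turn":-0.8,"fingers":1},
  {"dx":0,"dy":0,"dz":0,"turn":-0.8,"fingers":1},
  {"dx":0,"dy":0,"dz":0,"turn":-0.8,"fingers":1},
  {"dx":0,"dy":0,"dz":0,"turn":-0.8,"fingers":1},
], newtons=80)

```text
time_s: 9.5
position: [618.7, -42.9, 163.0]
tcp_rot: [0.0, -0.162, 0.987, 0.001]
wrist_force: [-6.9, 6.6, 8.3]
grip_width: 0.151
grip_force: 80.6
```

>>> servo_tool([
  {"dx":0,"dy":0,"dz":0,"turn":-0.8,"fingers":1},
  {"dx":0,"dy":0,"dz":0,"turn":-0.8,"fingers":1},
  {"dx":0,"dy":0,"dz":0,"turn":-0.8,"fingers":1},
  {"dx":0,"dy":0,"dz":0,"turn":-0.8,"fingers":1},
  {"dx":0,"dy":0,"dz":0,"turn":0,"fingers":1},
])

```text
time_s: 10.0
position: [618.6, -43.3, 163.0]
tcp_rot: [-0.0, -0.035, 0.999, 0.001]
wrist_force: [-6.9, 5.8, 9.1]
grip_width: 0.144
grip_force: 80.6
```

```bash
python3 - <<'E'
from m import *
o=observe();print(o['position'],2*np.arctan2(o['tcp_rot'][2],o['tcp_rot'][1])-np.pi/2-np.pi/2,o['wrist_force'],o['ft_torque'])
p,d=snap('scene','s5')
B=cv2.resize(p[140:240,305:405],(600,600),interpolation=2);cv2.imwrite('pics/c6.png',B[:,:,::-1])
E
```

```text
[618.55942342 -43.32431048 162.98323811] 0.06968781511561684 [-6.85922084  5.7764557   9.138593  ] [0.80215169 1.16215637 0.16106956]
```

View pics/c6.png

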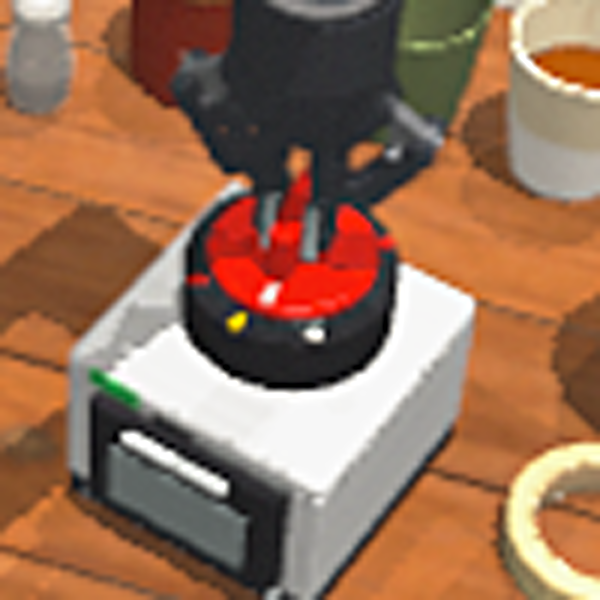

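The lid is seated flush. The bar's white mark, at (270,293), lies between the white dot at (315,332) and the yellow mark at (238,322), so about 0.21 rad remains.

>>> servo_tool([
  {"dx":0,"dy":0,"dz":0,"turn":-0.7,"fingers":1},
  {"dx":0,"dy":0,"dz":0,"turn":-0.7,"fingers":1},
  {"dx":0,"dy":0,"dz":0,"turn":-0.7,"fingers":1},
  {"dx":0,"dy":0,"dz":0,"turn":-0.55,"fingers":1},
  {"dx":0,"dy":0,"dz":0,"turn":0,"fingers":1},
])

```text
time_s: 10.55
position: [618.6, -43.4, 163.0]
tcp_rot: [-0.0, 0.071, 0.997, 0.001]
wrist_force: [-7.4, 6.1, 9.1]
grip_width: 0.148
grip_force: 80.5
```

```bash
python3 - <<'E'
from m import *
o=observe();print(o['position'],2*np.arctan2(o['tcp_rot'][2],o['tcp_rot'][1])-np.pi,o['wrist_force'],o['ft_torque'],o['grip_force'])
p,d=snap('scene','s6')
hsv=cv2.cvtColor(p,cv2.COLOR_RGB2HSV)
def blob(m,z,lab):
    n,l,st,c=cv2.connectedComponentsWithStats(m.astype(np.uint8))
    for i in range(1,n):
        if st[i,4]>=3:
            w=plane('scene',[c[i]],z)[0]
            print(lab,c[i].round(1),st[i,4],w.round(1),'ang',np.arctan2(w[1]+45.4,w[0]-619.4).round(3),np.hypot(w[1]+45.4,w[0]-619.4).round())
roi=np.zeros(p.shape[:2],bool);roi[165:205,330:375]=1
blob(roi&(abs(hsv[...,0].astype(int)-28)<7)&(hsv[...,1]>150)&(hsv[...,2]>120),150,'yellow')
blob(roi&(hsv[...,1]<60)&(hsv[...,2]>170),158,'white')
B=cv2.resize(p[150:220,310:380],(600,600),interpolation=2);cv2.imwrite('pics/c7.png',B[:,:,::-1])
E
```

```text
[618.60656593 -43.4024355  162.9836537 ] -0.14170342475981945 [-7.40169541  6.09569372  9.08189675] [0.69011884 1.13773702 0.23335812] 80.54147958755493
yellow [344.1 193.1] 8 [572.5 -36.8 150. ] ang 2.961 48.0
white [343.6 171. ] 5 [645.5  -1.3 158. ] ang 1.037 51.0
white [332.5 184.9] 41 [579.7   3.9 158. ] ang 2.248 63.0
white [370.6 197. ] 124 [ 586.5 -112.5  158. ] ang -2.027 75.0
white [347.2 187.8] 6 [588.5 -38.8 158. ] ang 2.932 32.0
white [335.4 200.4] 106 [530.  -28.7 158. ] ang 2.957 91.0
white [357.2 195.4] 5 [574.9 -76.2 158. ] ang -2.536 54.0
```

View pics/c7.png

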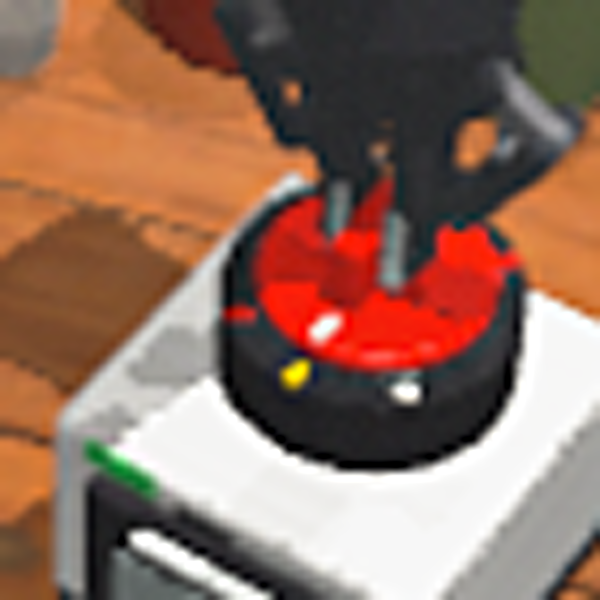

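The white mark on the bar, at (323,325), points at the yellow mark at (296,375). The bar is at -0.142 rad against the grinder's -0.145, with the flange flush on the rim and the flap shut. I'll hand it in with the lid still gripped.

```bash
python3 -c "from cell import *;print(finish_job())"
```

```text
the job is handed in; nothing more can be done
None
```

I shut the flap, seated the lid and handed the job in at about 10.6 s, with the gripper still holding the lid at the yellow half-way marks, within about 0.03 rad by my measurements; no verdict came back.

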